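# Shut the spares case and snap its locking cap on

## Task

Press the lid of the grey spares case shut until it clicks in fully home. Then take the locking cap (the black round cap with the narrower grip knob) from among the loose parts on the right, set it on the steel stud that now stands up through the lid, and press it straight down until it snaps, staying on it firmly after the click so that it sits flat on its seat. Finish like that, still pressing the cap down with the gripper and not letting go, and leave the other parts on the bench where they are.

Things in the scene. Friction and masses are not known exactly. Their poses are not given: they have to be found in the camera images.
- case: Grey plastic case fixed to the bench, 170 x 240 x 70 mm high without its lid. Origin: centre of its underside, on the bench. Its x axis points from the front wall (nearer the robot) to the hinge at the back, z up. With the lid shut the lid's top face is 76.5 mm above the bench.
- lid (a joint): Angle of the case's lid, rad: 0 fully shut, growing as the front edge rises (starts at 0.45 to 0.85). Stiff hinge: it stays where it is left. At about 0.07 two spring latches at the front stop it; about 5 to 10 N downwards near the front edge pushes it past them, then it goes to 0 and stays shut.
- lid_hinge (a point): Middle of the lid's hinge line (which runs along the case's y axis), at the back top edge of the case: 85 mm behind the case's origin along its x and 70.5 mm above the bench. It lies in the plane of the lid's underside.
- lid_edge (a point): Middle of the lid's front edge on its top face; moves with the lid. The lid is a plate 170 mm long from hinge to front edge, 240 mm wide, 6 mm thick, with a 41 mm round hole for the stud centred 130 mm from the hinge line, and a small finger lip 6 mm beyond the front edge.
- stud: Fixed steel stud of the case, z up. Origin: centre of its seat, the top of a 36 mm flange, 79 mm above the bench (2.5 mm above the shut lid), on the case's middle line, 45 mm in front of the case's centre. Above the seat: a shank 23 mm in diameter, 20 mm high, with a coned tip 14 mm wide and four spring balls standing out of it, centred 10 mm above the seat.
- stud_tip (a point): Centre of the top of the stud, 20 mm above its seat. A cap set on the stud stops on the spring balls with its underside about 14 mm above the seat; it takes about 8 to 14 N straight down to snap past them, then the force drops and the cap goes down onto the seat, its origin at the stud's origin.
- cap: The locking cap, black plastic, about 60 g, standing upright, open end down. Origin: centre of its underside; z up. Round skirt 52 mm in diameter, 26 mm high, flat on top; above it a round grip knob 28 mm in diameter, from 26 to 50 mm height. Underneath, a 26 mm hole through a lip 5 mm thick, then a hollow 36 mm wide up to 22 mm height.
- sleeve: Bystander: steel tube piece standing up, 48 mm in diameter, 45 mm high, open through. Origin: centre of its underside.
- flange_plug: Bystander: low black plug, a disc 60 mm in diameter and 8 mm thick with a 34 mm hub, 22 mm high in all. Origin: centre of its underside.
- reducer: Bystander: solid aluminium turned piece, 52 mm in diameter at the foot, coned to 34 mm at the top, 52 mm high. Origin: centre of its underside.
- carton: Bystander: small cardboard box 100 x 80 x 60 mm. Origin: centre of its underside.
- tape_roll: Bystander: roll lying flat, 96 mm in diameter, 45 mm high. Origin: centre of its underside.
- screwdriver: Bystander: screwdriver lying on the bench between the robot and the case.
- bracket: Bystander: blue steel angle bracket 90 x 50 mm, 55 mm high. Origin: centre of its underside.
Not all that is in view belongs to the job. Leave any turquoise look-alike of the cap alone.

How it is judged (in metres and radians):
On the way, in this order (a step that is already met when the one before it is completed fails the run):
1. the lid is pressed shut past its latches (value of joint lid below 0.025 rad), for 0.2 s.
2. the cap is snapped down on the stud (value of joint lid below 0.025 rad and z of cap in the frame of stud between -0.003 and 0.0025 m and horizontal distance between cap and stud below 0.003 m), for 0.2 s.
At the end, for the whole second after the job is handed in: The lid is shut (under 0.025 rad); the cap is snapped home on the stud, upright, its underside within 2.5 mm of the seat and within 3 mm of the stud's axis, at rest; and the gripper's fingers are still on it, pressing it onto the stud with more than 4 N through the last second (all of step 2 and angle between cap's own z axis and vertical below 0.08 rad and contact force between cap and stud above 4 N and contact force between cap and the fingers above 2 N and linear speed of cap below 0.02 m/s); the arm keeps its last pose, push and grip.
It fails at once if another part on the bench was pushed more than 30 mm from its place (distance of any of sleeve, flange_plug, reducer, carton, tape_roll, screwdriver, bracket from where it was at the start of the episode above 0.03 m).
It also fails if it takes over 51 s, if anything falls off the work surface, if the arm or the gripper's body presses on something with over 40 N, if the wrist force passes 120 N, or if a joint passes its speed limit or range.

## Robot

A 6-joint arm with a two-finger parallel gripper is mounted at the origin on the work surface. World frame = base frame: x ahead of the robot, y to its left, z up, the work surface at z = 0. Lengths are in m, angles in degrees, forces in N, time in s.
With the tool pointing down it reaches from about 0.25 to 0.775 m from the base axis. Payload 4 kg.
Tool frame: the origin (TCP) lies at the very end of the fingers, on their centre line; the grasp point (between the pads) lies 19 mm behind it; z points along the fingers, y is the line along which they close (so a half turn about z gives the same grasp; the last joint's range is limited). The gripper opens to 94 mm and grips with 3 to 60 N. Pads are 16 mm wide; open, the fingers measure 119 mm over their backs; the gripper's body (75 mm by 177 mm) begins 78 mm behind the grasp point.
Start: joints at [-78.501, 4.996, 78.535, -0, 96.463, -5.907], TCP at [0.165, -0.525, 0.206] pointing down, gripper open.
Joint ranges: [-177.83, 177.83], [-43.37, 116.18], [15.69, 146.23], [-61.86, 241.86], [9.47, 152.12], [-147.06, 147.06]. Speed limits (degrees/s): [159.86, 159.86, 180, 180, 180, 180].

## Interface

Orientations are given as [roll, pitch, yaw] about the fixed x, y, z axes, in that order (R = Rz(yaw) Ry(pitch) Rx(roll)).
In Python, from bench import env gives the robot as it stands.
- The arm moves only by the tool arm_command, never from a script. Its argument "series" is a list of rows, each a list of 7 numbers: the shift along the tool's x, y, z normalised to -1 to 1, where 1 is 1000 mm, then the turn, a rotation vector about the tool's x, y, z normalised to -1 to 1, where 1 is 120 degrees, then the opening, from 0 (shut) to 1 (fully open). A call has 1 to 20 rows; each row is the pose to reach, as a shift and turn from the pose commanded when the call began, along the tool's axes at that moment; what a row does not reach only later rows make up. A row lasts 1/8 s, in which the tool goes at most 62.5 mm and 10.7 degrees, less where a joint would pass 70% of its speed; a pose out of reach is approached as far as the arm can. A call with a number of a shift or a turn outside -1 to 1 is refused whole. A call with a gripper value outside its range is refused whole. The fingers move at their own pace and stop on an object; "grip_force" is the grip in N (left out, the last holds). Time passes only in rows, so rows that repeat a pose let the fingers close. It gives the time, the measured TCP pose, the force, the opening and the grip force at its end, in the units of the state.
- env.observe(): the state, without advancing time (a new reading comes with each control period).
- env.grab_frame(name): name is "scene" or "side" or "wrist"; returns the picture (420x560x3 uint8, red, green, blue); there is no depth.
- env.camera_info(name): a dict with "intrinsics" (3x3 intrinsics, pixels), "dist_coeffs" ([k1, k2, p1, p2, k3] as OpenCV has them; the pictures are not rectified), "position" and "attitude" of the camera in the world. Camera axes: x right, y up, looking along -z (the intrinsics and any distortion apply to the point x, -y, -z); pixel columns grow to the right and rows downward; lengths in m; the calibration is good to about 2 mm. A picture is of the moment at which its call begins: read the wrist's pose just before it. camera_info takes no time and is no camera call; for the wrist camera it gives the pose at the moment of the call.
- env.finish_job(): hands the job in; it is judged then, once.
Trained networks look in the newest picture that a camera, given by its name, has taken for a name from the list of things; names that differ only in an ending like _2 or _b are one class to them, and where a whole thing is asked for, a point or a joint stands for the part that bears it (a point fixed in the world has none). Each returns a list of dicts, best first, with "score" (0 to 1); they miss things now and then, are a little off and sometimes report something else, mostly with a low value. They report only what shows in the picture. A call takes as long as a camera call. They do not tell look-alikes from the thing itself.
- env.find_in(camera, target): "uv" ([column, row] in pixels, amid what is visible of it).
The state is a dict: "clock": time; "q": joint angles; "qd": joint speeds; "effort": joint torques, N m; "tool_pos": TCP position; "tool_rot": TCP orientation; "ft_force": force on the tool from outside, world axes, zero at the start; "moment": the same for the moment, N m; "opening": opening from 0.0 (shut) to 1.0 (fully open); "finger_force": force on a finger pad.
Only numpy, scipy, OpenCV 4.12 (cv2) and the standard library are available. Lean on these libraries where they do the work, as an engineer would, in place of code of your own. Each camera call takes 0.05 s, during which the arm holds its last target. There are 200 camera calls.

## Working session

There is one attempt and no reset: what is moved stays moved. The work goes in short steps, Python scripts to look and compute and a tool call to move; the robot and the scene stay as the last step left them, time stands still between calls to the robot, and variables do not carry over. Pictures are saved under pics/ and viewed, at most 10 in all, crops included, and the job is handed in when it is done.

Besides the shell and the picture viewer there is one more tool, called after "Emit:" as name(argument=value, ...) on one line, values as JSON. arm_command: Moves the arm, as the interface text tells. Scaled input: -1 to 1 covers 1000 mm each way for a shift and 120 degrees each way for a turn. Its arguments: {"type":"object","properties":{"series":{"type":"array","items":{"type":"array","items":{"type":"number","minimum":-1,"maximum":1}}},"grip_force":{"type":"number"}},"required":["series"]}

```bash
ls; mkdir -p pics; python3 - <<'E'
from bench import env
import cv2,json
s=env.observe();print({k:s[k] for k in('clock','tool_pos','tool_rot','opening','ft_force')})
for c in('scene','side','wrist'):
    im=env.grab_frame(c);cv2.imwrite(f'pics/{c}0.png',im[:,:,::-1])
    i=env.camera_info(c);print(c,i)
    for t in('cap','stud','lid_edge','lid_hinge','case','reducer','sleeve','flange_plug'):
        print(t,[( [round(float(v)) for v in d['uv']],round(d['score'],2)) for d in env.find_in(c,t)][:3])
import numpy as np
a=cv2.imread('pics/scene0.png');b=cv2.imread('pics/side0.png')
cv2.imwrite('pics/both0.png',cv2.resize(np.vstack([a,b]),None,fx=.71,fy=.71)) 
E
```

```text
pics
{'clock': 0.0, 'tool_pos': array([ 0.16443769, -0.52427795,  0.20431978]), 'tool_rot': array([-1.79875669e+02, -1.22731907e-02,  1.74069076e+01]), 'opening': 0.9969688206088225, 'ft_force': array([0.81398928, 0.19482121, 0.43406539])}
scene {'intrinsics': array([[476.65992165,   0.        , 274.77597017],
       [  0.        , 476.65992165, 209.41498256],
       [  0.        ,   0.        ,   1.        ]]), 'dist_coeffs': array([-0.11318182,  0.        ,  0.        ,  0.        ,  0.        ]), 'position': array([1.13382517, 0.3253659 , 1.24824913]), 'attitude': array([ 29.5687287 ,   0.61273461, 115.52170695])}
cap [([217, 166], 0.68), ([251, 173], 0.56)]
stud []
lid_edge [([296, 246], 0.58)]
lid_hinge [([296, 250], 0.71)]
case [([196, 200], 0.61)]
reducer [([170, 193], 0.57)]
sleeve [([198, 198], 0.65)]
flange_plug [([188, 155], 0.63)]
side {'intrinsics': array([[417.55576841,   0.        , 274.97286146],
       [  0.        , 417.55576841, 214.22220931],
       [  0.        ,   0.        ,   1.        ]]), 'dist_coeffs': array([0.02882293, 0.        , 0.        , 0.        , 
[... 182 characters left out ...]
d [([246, 176], 0.61), ([288, 209], 0.43)]
lid_edge [([304, 192], 0.95)]
lid_hinge [([300, 206], 0.83)]
case [([302, 204], 0.62)]
reducer [([308, 306], 0.97)]
sleeve [([299, 284], 0.68)]
flange_plug [([256, 319], 0.73)]
wrist {'intrinsics': array([[336.95821441,   0.        , 282.56192939],
       [  0.        , 336.95821441, 212.55201132],
       [  0.        ,   0.        ,   1.        ]]), 'dist_coeffs': array([-0.01942429,  0.        ,  0.        ,  0.        ,  0.        ]), 'position': array([ 0.22789992, -0.50475378,  0.38357181]), 'attitude': array([-1.34982178e+01, -2.31039542e-02, -7.25992897e+01])}
cap []
stud []
lid_edge []
lid_hinge []
case []
reducer []
sleeve []
flange_plug []
```

View pics/scene0.png

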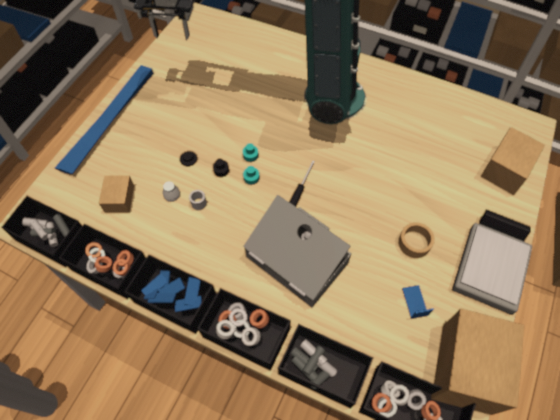

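View pics/side0.png

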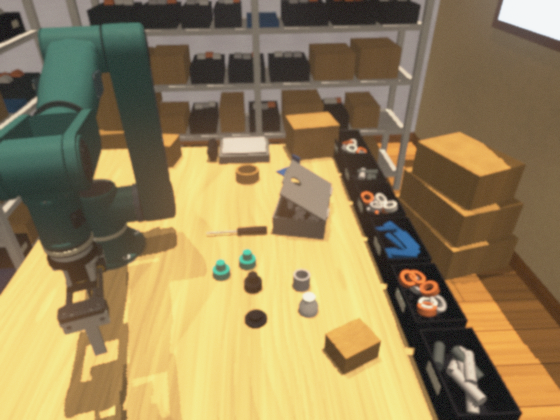

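The scene view has the black cap at (221,167), with the turquoise look-alikes at (250,152) and (251,175). The case has its lid open around (297,248). In the side view the cap is at (253,282). Next I'll zoom in on the case in both views.

```bash
python3 - <<'E'
import cv2,numpy as np
a=cv2.imread('pics/scene0.png')[180:310,235:360];b=cv2.imread('pics/side0.png')[150:245,262:342]
A=cv2.resize(a,None,fx=4,fy=4,interpolation=cv2.INTER_CUBIC)
B=cv2.resize(b,None,fx=4,fy=4,interpolation=cv2.INTER_CUBIC)
c=np.zeros((600,800,3),np.uint8);c[:520,:480]=A[:, :480];c[:380,480:800]=B
cv2.imwrite('pics/crop0.png',c)
E
```

```text
(no output)
```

View pics/crop0.png

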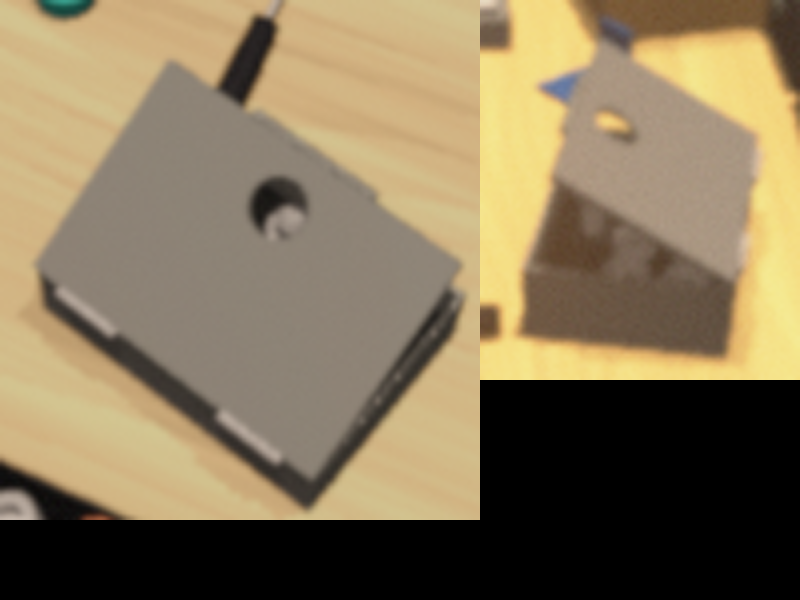

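In the crop, the lid's front edge runs (172,60)–(460,265) and its hinge edge (38,268)–(312,480) in the scene view, and the side view shows the lid about half open. I'll fit the case pose, lid angle and cap position from these.

```bash
cat > h.py <<'E'
import numpy as np,cv2
from bench import env
from scipy.spatial.transform import Rotation as R
from scipy.optimize import least_squares
def proj(P,i):
    Rm=R.from_euler('xyz',i['attitude'],degrees=True).as_matrix()
    p=(np.atleast_2d(P)-i['position'])@Rm*[1,-1,-1]
    return cv2.projectPoints(p.reshape(-1,1,3),np.zeros(3),np.zeros(3),i['intrinsics'],i['dist_coeffs'])[0].reshape(-1,2)
def ray(uv,i):
    n=cv2.undistortPoints(np.float64(uv).reshape(1,1,2),i['intrinsics'],i['dist_coeffs']).ravel()
    return R.from_euler('xyz',i['attitude'],degrees=True).apply([n[0],-n[1],-1])
def atz(uv,i,z):
    d=ray(uv,i);return i['position']+d*(z-i['position'][2])/d[2]
def toolshift(world,s=None):
    s=s or env.observe()
    return R.from_euler('xyz',s['tool_rot'],degrees=True).inv().apply(np.array(world)-s['tool_pos'])
E
python3 - <<'E'
from h import *
S,D=env.camera_info('scene'),env.camera_info('side')
sc=np.array([[172,60],[38,268],[312,480],[460,265]])/4+[235,180]
sd=(np.array([[558,178],[735,280],[757,138],[602,42]])-[480,0])/4+[262,150]
sdb=(np.array([[522,335],[725,357]])-[480,0])/4+[262,150]
scb=(np.array([[47,305],[308,508]]))/4+[235,180]
def pts(v):
    x,y,w,a=v[:4];L=.17
    f=lambda l,yy:[.085-l*np.cos(a)+.006*np.sin(a),yy,.0705+l*np.sin(a)+.006*np.cos(a)]
    top=np.array([f(L,-.12),f(0,-.12),f(0,.12),f(L,.12)])
    base=np.array([[-.085,-.12,0],[.085,-.12,0],[.085,.12,0]])
    r=R.from_euler('z',w)
    return r.apply(top)+[x,y,0],r.apply(base)+[x,y,0]
def res(v):
    t,b=pts(v)
    return np.vstack([proj(t,S)-sc,proj(t,D)-sd,proj(b[:2],D)-sdb,proj(b[1:],S)-scb]).ravel()
o=least_squares(res,[.55,0,0,.6],loss='soft_l1')
print(o.x,np.round(res(o.x).reshape(-1,2),1))
c=np.r_[o.x[:2],0];r=R.from_euler('z',o.x[2])
print('stud',r.apply([-.045,0,.079])+c, 'stud tip px',proj(r.apply([-.045,0,.099])+c,S))
# cap: dark blob centroids
for n,i,u in(('scene',S,(221,167)),('side',D,(253,282))):
    g=cv2.imread(f'pics/{n}0.png').max(2);m=np.uint8(g<75)
    _,l,st,ce=cv2.connectedComponentsWithStats(m)
    k=np.argmin([np.hypot(*(q-u)) if s[4]<2000 else 1e9 for q,s in zip(ce,st)])
    print(n,ce[k],st[k],atz(ce[k],i,.022))
E
```

```text
[ 0.62466436  0.13668251 -0.24686712  0.50001976] [[-0.4 -0.4]
 [-1.7 -0.4]
 [ 0.   0.5]
 [ 0.9 -0.2]
 [-2.6 -0.6]
 [-0.2  0.3]
 [ 0.2 -1.4]
 [-1.4 -0.8]
 [-0.4  0.1]
 [ 0.1  0. ]
 [-1.5  0.9]
 [-0.   1.8]]
stud [0.58102863 0.14767904 0.079     ] stud tip px [[308.23198164 233.99343807]]
scene [220.59685864 167.86387435] [214 160  15  16 191] [ 0.44892454 -0.20374154  0.022     ]
side [254. 312.] [254 312   1   1   1] [ 0.44787788 -0.32130534  0.022     ]
```

```bash
python3 - <<'E'
from h import *
c=np.array([.6247,.1367,0]);r=R.from_euler('z',-.24687)
for d,z in((.128,.175),(.128,.15),(.138,.11),(.148,.085),(.148,.073)):
    w=r.apply([.085-d,-.05,z])+c; print(w.round(3),toolshift(w).round(4))
D=env.camera_info('side');print(atz((253,282),D,.025))
E
```

```text
[0.571 0.099 0.175] [ 0.5742 -0.4735  0.0304]
[0.571 0.099 0.15 ] [ 0.5742 -0.4735  0.0554]
[0.561 0.101 0.11 ] [ 0.5657 -0.4787  0.0954]
[0.551 0.104 0.085] [ 0.5571 -0.4839  0.1204]
[0.551 0.104 0.073] [ 0.5571 -0.4839  0.1324]
[ 0.44689245 -0.21318176  0.025     ]
```

Emit:
arm_command(series=[[0.574,-0.474,0.02,0,0,0,0],[0.574,-0.474,0.02,0,0,0,0],[0.574,-0.474,0.02,0,0,0,0],[0.574,-0.474,0.02,0,0,0,0],[0.574,-0.474,0.02,0,0,0,0],[0.574,-0.474,0.02,0,0,0,0],[0.574,-0.474,0.02,0,0,0,0],[0.574,-0.474,0.02,0,0,0,0],[0.574,-0.474,0.02,0,0,0,0],[0.574,-0.474,0.02,0,0,0,0],[0.574,-0.474,0.02,0,0,0,0],[0.574,-0.474,0.02,0,0,0,0],[0.574,-0.474,0.02,0,0,0,0],[0.574,-0.474,0.02,0,0,0,0],[0.574,-0.474,0.02,0,0,0,0],[0.574,-0.474,0.02,0,0,0,0]])

```text
clock: 3.35
tool_pos: [0.5702, 0.0979, 0.1861]
tool_rot: [180.0, -0.0, 17.3]
ft_force: [0.1, -0.1, -0.3]
opening: 0.005
finger_force: 0.0
```

Emit:
arm_command(series=[[0,0,0.03,0,0,0,0],[-0.004,-0.002,0.045,0,0,0,0],[-0.007,-0.004,0.06,0,0,0,0],[-0.01,-0.006,0.075,0,0,0,0],[-0.014,-0.008,0.088,0,0,0,0],[-0.017,-0.01,0.098,0,0,0,0],[-0.017,-0.01,0.104,0,0,0,0],[-0.017,-0.01,0.108,0,0,0,0],[-0.017,-0.01,0.111,0,0,0,0],[-0.017,-0.01,0.112,0,0,0,0],[-0.017,-0.01,0.112,0,0,0,0]])

```text
clock: 4.72
tool_pos: [0.5514, 0.1038, 0.0765]
tool_rot: [180.0, -0.1, 17.4]
ft_force: [-5.0, -0.5, 13.5]
opening: 0.006
finger_force: 6.4
```

Emit:
arm_command(series=[[0,0,0.002,0,0,0,0],[0,0,0.004,0,0,0,0],[0,0,0.004,0,0,0,0]])

```text
clock: 5.1
tool_pos: [0.5515, 0.1038, 0.0762]
tool_rot: [180.0, -0.2, 17.4]
ft_force: [-12.2, -1.7, 27.0]
opening: 0.008
finger_force: 13.2
```

Emit:
arm_command(series=[[0,0,-0.05,0,0,0,1],[-0.04,0,-0.11,0,0,0,1],[-0.06,-0.02,-0.15,0,0,0,1],[-0.06,-0.02,-0.15,0,0,0,1],[-0.06,-0.02,-0.15,0,0,0,1]])

```text
clock: 5.72
tool_pos: [0.4879, 0.1048, 0.2187]
tool_rot: [180.0, 0.0, 17.4]
ft_force: [-0.2, -0.4, -0.7]
opening: 0.496
finger_force: 0.0
```

```bash
python3 - <<'E'
from h import *
ims=[];I={}
for c in('wrist','scene'):
    I[c]=env.camera_info(c);im=env.grab_frame(c);cv2.imwrite(f'pics/{c}1.png',im[:,:,::-1])
    for t in('stud','lid_edge','cap'):print(c,t,[(np.round(d['uv'],1),round(d['score'],2)) for d in env.find_in(c,t)][:3])
print(env.observe()['tool_pos'],I['wrist'])
for n,i in I.items(): print(n,'pred tip,seat',proj([[.581,.1477,.099],[.581,.1477,.079]],i))
E
```

```text
wrist stud [(array([269.6,  91.7]), 0.74)]
wrist lid_edge [(array([313.5,  66.6]), 0.95)]
wrist cap [(array([516.2, 292.7]), 0.81), (array([431.8, 270.1]), 0.66)]
scene stud [(array([308.2, 237.3]), 0.43)]
scene lid_edge [(array([298.1, 245.7]), 0.86), (array([198.8, 200.2]), 0.47)]
scene cap [(array([218., 169.]), 0.68), (array([249.5, 151.9]), 0.63), (array([249.2, 174.3]), 0.55)]
[0.48794622 0.10463094 0.21850131] {'intrinsics': array([[336.95821441,   0.        , 282.56192939],
       [  0.        , 336.95821441, 212.55201132],
       [  0.        ,   0.        ,   1.        ]]), 'dist_coeffs': array([-0.01942429,  0.        ,  0.        ,  0.        ,  0.        ]), 'position': array([0.55137412, 0.12489028, 0.3966989 ]), 'attitude': array([-1.35212372e+01, -2.40085127e-02, -7.25876243e+01])}
wrist pred tip,seat [[266.99966418  88.61114464]
 [267.99494281  91.38550396]]
scene pred tip,seat [[308.24336705 233.98779007]
 [307.87151939 237.2719685 ]]
```

View pics/wrist1.png

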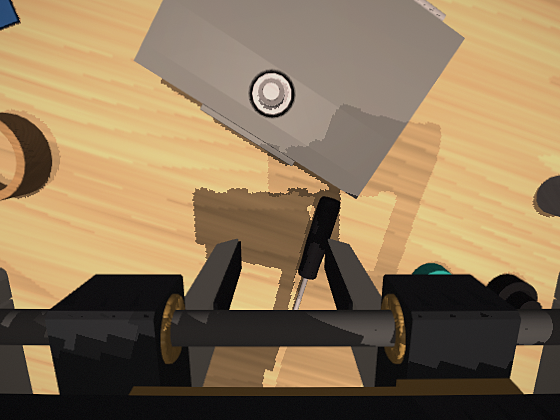

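Lid is shut: the stud's flange shows through the hole at about (271,92), and the cap is at (515,292). I'll move to view the cap.

Emit:
arm_command(series=[[-0.22,0.286,0,0,0,0,0.7],[-0.22,0.286,0,0,0,0,0.7],[-0.22,0.286,0,0,0,0,0.7],[-0.22,0.286,0,0,0,0,0.7],[-0.22,0.286,0,0,0,0,0.7],[-0.22,0.286,0,0,0,0,0.7],[-0.22,0.286,0,0,0,0,0.7],[-0.22,0.286,0,0,0,0,0.7],[-0.22,0.286,0,0,0,0,0.7]])

```text
clock: 7.25
tool_pos: [0.3642, -0.2328, 0.2195]
tool_rot: [-180.0, -0.0, 17.5]
ft_force: [0.1, -0.2, 0.3]
opening: 0.702
finger_force: 0.0
```

```bash
python3 - <<'E'
from h import *
# stud from wrist1
i={'intrinsics':np.array([[336.958,0,282.562],[0,336.958,212.552],[0,0,1]]),'dist_coeffs':np.array([-.01942,0,0,0,0]),'position':np.array([0.55137412,0.12489028,0.3966989]),'attitude':np.array([-13.52124,-.024,-72.58762])}
g=cv2.cvtColor(cv2.imread('pics/wrist1.png'),cv2.COLOR_BGR2GRAY)
m=np.zeros_like(g);m[60:125,240:305]=g[60:125,240:305]<50
cs,_=cv2.findContours(m,cv2.RETR_CCOMP,cv2.CHAIN_APPROX_NONE)
for c in cs:
    if len(c)>40:
        e=cv2.fitEllipse(c);print('ring',e,atz(e[0],i,.0775))
np.savez('w1.npz',**i)
i=env.camera_info('wrist');im=env.grab_frame('wrist');cv2.imwrite('pics/wrist2.png',im[:,:,::-1])
print(env.observe()['tool_pos'],i)
print('cap',[(np.round(d['uv'],1),round(d['score'],2),atz(d['uv'],i,.025).round(4)) for d in env.find_in('wrist','cap')])
print('pred knob top',proj([.448,-.207,.05],i))
E
```

```text
ring ((271.5940246582031, 93.55577850341797), (43.50495147705078, 45.91090774536133), 175.883544921875) [0.58032958 0.14417707 0.0775    ]
ring ((271.5009460449219, 93.40799713134766), (40.718074798583984, 43.27104949951172), 173.10340881347656) [0.58042569 0.14429405 0.0775    ]
[ 0.36422402 -0.23276808  0.2195346 ] {'intrinsics': array([[336.95821441,   0.        , 282.56192939],
       [  0.        , 336.95821441, 212.55201132],
       [  0.        ,   0.        ,   1.        ]]), 'dist_coeffs': array([-0.01942429,  0.        ,  0.        ,  0.        ,  0.        ]), 'position': array([ 0.42748574, -0.21263406,  0.39758336]), 'attitude': array([-1.34795115e+01, -7.69209358e-03, -7.24704796e+01])}
cap [(array([192.4,  98.2]), 0.71, array([ 0.432 , -0.1115,  0.025 ])), (array([287.6, 114.3]), 0.67, array([ 0.4465, -0.2123,  0.025 ]))]
pred knob top [[283.32919785 109.85218507]]
```

View pics/wrist2.png

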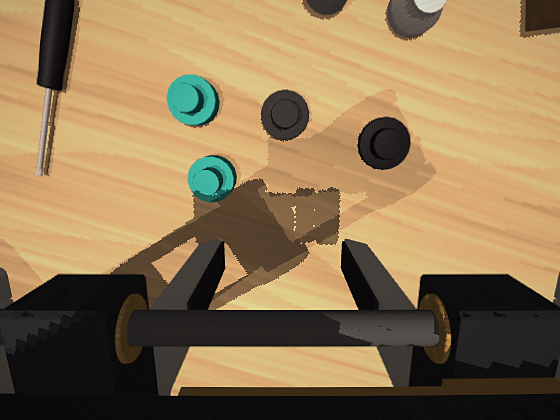

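The cap (charcoal, with knob) is at (286,114). The plug is at (384,143), and the turquoise look-alikes are at (193,100) and (212,178).

```bash
python3 - <<'E'
from h import *
i=env.camera_info('wrist')
I=cv2.imread('pics/wrist2.png');g=I.max(2)
m=np.zeros_like(g);m[80:150,250:320]=g[80:150,250:320]<85
m=cv2.morphologyEx(m,cv2.MORPH_CLOSE,np.ones((5,5)))
c=max(cv2.findContours(m,cv2.RETR_EXTERNAL,cv2.CHAIN_APPROX_NONE)[0],key=len)
e=cv2.fitEllipse(c);print('sil',e)
# silhouette model: hull of circles bottom/top skirt + knob
t=np.linspace(0,2*np.pi,72)
def sil(x,y):
    P=np.vstack([np.c_[x+r*np.cos(t),y+r*np.sin(t),0*t+z] for r,z in((.026,0),(.026,.026),(.014,.05))])
    return cv2.fitEllipse(cv2.convexHull(proj(P,i).astype(np.float32)))
def res(v): return np.array(sil(*v)[0])-e[0]
o=least_squares(res,[.447,-.21],diff_step=1e-3);print(o.x,sil(*o.x))
w=np.r_[o.x,.0];print('shift to TCP over cap z=.1,.03',toolshift(w+[0,0,.1]),toolshift(w+[0,0,.029]))
cv2.imwrite('pics/z.png',cv2.resize(I[75:155,245:325],None,fx=6,fy=6,interpolation=cv2.INTER_CUBIC))
E
```

```text
sil ((284.42108154296875, 114.96978759765625), (46.886558532714844, 49.8586311340332), 12.578725814819336)
[ 0.44440202 -0.20948681] ((284.42108154296875, 114.96978759765625), (48.9455451965332, 50.73451232910156), 0.9134933352470398)
shift to TCP over cap z=.1,.03 [0.08347526 0.0018895  0.11957749] [0.08345833 0.00187965 0.19057748]
```

View pics/z.png

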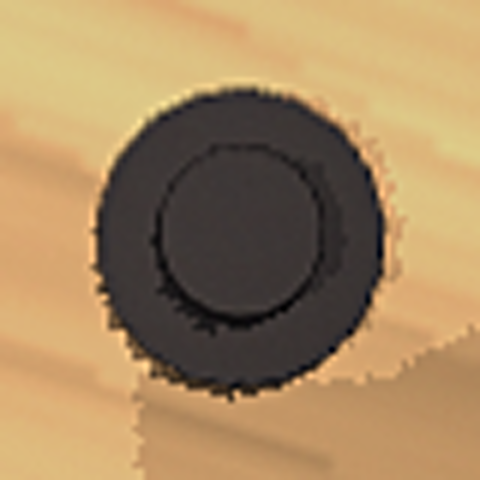

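The knob centre is at about (285,113.3), which matches the fitted cap position (0.4444, -0.2095). Going to grasp.

Emit:
arm_command(series=[[0.05,0.002,0.04,0,0,0,0.7],[0.083,0.002,0.08,0,0,0,0.7],[0.083,0.002,0.12,0,0,0,0.7],[0.083,0.002,0.15,0,0,0,0.7],[0.083,0.002,0.175,0,0,0,0.7],[0.083,0.002,0.186,0,0,0,0.7],[0.083,0.002,0.19,0,0,0,0.7],[0.083,0.002,0.19,0,0,0,0.7]])

```text
clock: 8.35
tool_pos: [0.4441, -0.2112, 0.0303]
tool_rot: [179.9, -0.1, 17.4]
ft_force: [0.8, 0.3, -0.3]
opening: 0.7
finger_force: 0.0
```

Emit:
arm_command(series=[[0,0,0,0,0,0,0.4],[0,0,0,0,0,0,0.25],[0,0,0,0,0,0,0.15],[0,0,0,0,0,0,0.15],[0,0,0,0,0,0,0.15],[0,0,0,0,0,0,0.15],[0,0,0,0,0,0,0.15]], grip_force=30)

```text
clock: 9.22
tool_pos: [0.4434, -0.211, 0.0296]
tool_rot: [-180.0, 0.0, 17.4]
ft_force: [-1.3, 0.7, 1.0]
opening: 0.293
finger_force: 30.0
```

Emit:
arm_command(series=[[0,0,-0.03,0,0,0,0.15],[0,0,-0.08,0,0,0,0.15],[0,0,-0.14,0,0,0,0.15],[0.035,-0.045,-0.14,0,0,0,0.15],[0.07,-0.09,-0.14,0,0,0,0.15],[0.1,-0.13,-0.14,0,0,0,0.15],[0.135,-0.175,-0.14,0,0,0,0.15],[0.17,-0.22,-0.14,0,0,0,0.15],[0.2,-0.255,-0.14,0,0,0,0.15],[0.225,-0.285,-0.14,0,0,0,0.15],[0.2355,-0.298,-0.14,0,0,0,0.15],[0.2355,-0.298,-0.14,0,0,0,0.15],[0.2355,-0.298,-0.14,0,0,0,0.15]])

```text
clock: 10.85
tool_pos: [0.5787, 0.1424, 0.1694]
tool_rot: [180.0, 0.0, 17.3]
ft_force: [0.2, -0.2, 0.0]
opening: 0.287
finger_force: 30.0
```

```bash
python3 - <<'E'
from h import *
s=env.observe();print(s['tool_pos'],s['opening'],s['finger_force'])
ims=[]
for c,t in(('scene',None),('side',None)):
    i=env.camera_info(c);im=env.grab_frame(c)[:,:,::-1].copy();cv2.imwrite(f'pics/{c}3.png',im)
    p=s['tool_pos'];P=np.array([[p[0],p[1],p[2]-.029],[.5804,.1442,.099],[.5804,.1442,.079]])
    uv=proj(P,i);print(c,uv.round(1),[(np.round(d['uv'],1),round(d['score'],2)) for t in('stud','cap') for d in env.find_in(c,t)])
    u,v=uv[1].astype(int);ims.append(cv2.resize(im[v-50:v+50,u-65:u+65],(780,600))[::1])
cv2.imwrite('pics/c3.png',cv2.resize(np.hstack(ims),(800,308)))
E
```

```text
[0.57874694 0.14237816 0.16938062] 0.2873103329064373 29.999675452709198
scene [[307.5 225.4]
 [307.1 233.3]
 [306.8 236.6]] [(array([306.5, 237.8]), 0.64), (array([305.6, 227.5]), 0.79), (array([246.5, 153. ]), 0.73), (array([248.7, 174.1]), 0.68)]
side [[289.7 181.2]
 [290.  191.6]
 [289.9 196.6]] [(array([219.3, 271.5]), 0.86), (array([248.5, 259.8]), 0.53), (array([286.8, 177.6]), 0.47)]
```

View pics/c3.png

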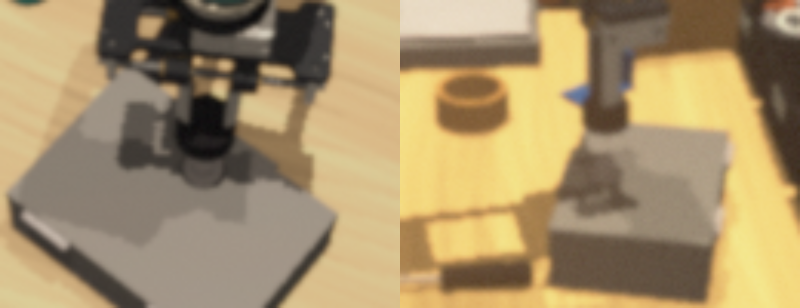

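The cap is held square above the stud in both views. Descending onto it gently.

Emit:
arm_command(series=[[0.001,-0.001,0.015,0,0,0,0.15],[0.001,-0.001,0.03,0,0,0,0.15],[0.001,-0.001,0.037,0,0,0,0.15],[0.001,-0.001,0.041,0,0,0,0.15],[0.001,-0.001,0.044,0,0,0,0.15],[0.001,-0.001,0.046,0,0,0,0.15],[0.001,-0.001,0.046,0,0,0,0.15]])

```text
clock: 12.02
tool_pos: [0.5798, 0.1449, 0.1239]
tool_rot: [180.0, -0.0, 17.4]
ft_force: [-1.1, -1.2, -0.6]
opening: 0.289
finger_force: 30.0
```

Emit:
arm_command(series=[[0,0,0.002,0,0,0,0.15],[0,0,0.004,0,0,0,0.15],[0,0,0.004,0,0,0,0.15]])

```text
clock: 12.4
tool_pos: [0.5799, 0.1444, 0.1218]
tool_rot: [179.9, -0.1, 17.4]
ft_force: [-3.6, -2.2, 7.1]
opening: 0.289
finger_force: 30.0
```

It's resting on the spring balls. Now pressing through.

Emit:
arm_command(series=[[0,0,0.003,0,0,0,0.15],[0,0,0.006,0,0,0,0.15],[0,0,0.009,0,0,0,0.15],[0,0,0.012,0,0,0,0.15],[0,0,0.014,0,0,0,0.15],[0,0,0.014,0,0,0,0.15]])

```text
clock: 13.15
tool_pos: [0.5794, 0.1448, 0.1087]
tool_rot: [180.0, -0.0, 17.4]
ft_force: [-7.2, -2.2, 13.4]
opening: 0.287
finger_force: 30.0
```

Emit:
arm_command(series=[[0,0,0.002,0,0,0,0.15],[0,0,0.004,0,0,0,0.15],[0,0,0.005,0,0,0,0.15],[0,0,0.005,0,0,0,0.15],[0,0,0.005,0,0,0,0.15]])

```text
clock: 13.78
tool_pos: [0.5796, 0.1449, 0.1086]
tool_rot: [179.9, -0.2, 17.4]
ft_force: [-13.9, -4.2, 28.4]
opening: 0.29
finger_force: 30.0
```

```bash
python3 - <<'E'
from h import *
ims=[]
for c in('scene','side'):
    i=env.camera_info(c);im=env.grab_frame(c)[:,:,::-1].copy()
    u,v=proj([.5804,.1442,.099],i)[0].astype(int);ims.append(cv2.resize(im[v-35:v+35,u-45:u+45],(800,600),interpolation=cv2.INTER_CUBIC))
    print(c,[(np.round(d['uv'],1),round(d['score'],2)) for t in('stud','cap') for d in env.find_in(c,t)])
cv2.imwrite('pics/c4.png',cv2.resize(np.hstack(ims),(800,300)))
s=env.observe();print(s['tool_pos'],s['ft_force'],s['finger_force'],s['clock'])
E
```

```text
scene [(array([249.7, 174.4]), 0.8), (array([306.7, 233.7]), 0.79), (array([249.9, 151.5]), 0.59)]
side [(array([246.5, 260.9]), 0.83), (array([305.8, 205.4]), 0.74), (array([285.9, 193.9]), 0.67), (array([220.5, 269.7]), 0.67), (array([300.5, 282.7]), 0.62)]
[0.57966012 0.14496242 0.10857443] [-14.34643632  -2.78269978  26.6157621 ] 30.010735988616943 14.075
```

View pics/c4.png

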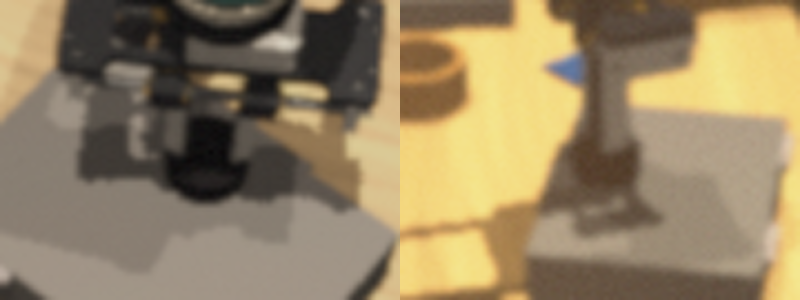

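The cap is down flat on the lid, the hard stop is at the expected height, and it's held at about 27 N. Handing in.

```bash
python3 -c "
from bench import env
print(env.finish_job())"
```

```text
the job is handed in; nothing more can be done
None
```

I pressed the lid shut, snapped the cap down onto its seat, and handed the job in at about 14 s with the gripper still pressing it at about 27 N; no verdict was returned.

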